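# Clear the indexing table and hold its index pin out

### The arm

A 6-joint arm with a two-finger parallel gripper is mounted at the origin on the work surface. World frame = base frame: x ahead of the robot, y to its left, z up, the work surface at z = 0. Lengths are in m, angles in rad, forces in N, time in s.
With the tool pointing down it reaches from about 0.4 to 0.925 m from the base axis. Payload 3.4 kg.
Tool frame: the origin (TCP) lies at the very end of the fingers, on their centre line; the grasp point (between the pads) lies 19 mm behind it; z points along the fingers, y is the line along which they close (so a half turn about z gives the same grasp; the last joint's range is limited). The gripper opens to 85 mm and grips with 20 to 120 N. Pads are 22 mm wide; open, the fingers measure 114 mm over their backs; the gripper's body (76 mm by 85 mm) begins 54 mm behind the grasp point. The pads swing forward as they close: fully open they stand 13 mm farther back than shut.
Start: joints at [-1.19, 0.307, 1.506, -0, 1.328, -0.073], TCP at [0.252, -0.517, 0.231] pointing down, gripper open.
Joint ranges: [-3.12, 3.12], [-1.05, 2.28], [0.14, 2.33], [-1.42, 4.57], [0.1, 2.73], [-2.68, 2.68]. Speed limits (rad/s): [2.57, 2.57, 3.14, 3.14, 3.14, 3.14].

### API

Orientations are given as a unit quaternion [x, y, z, w].
In Python, from cell import status, imaging, workorder gives the robot as it stands. The module is installed in compiled form; this text tells all that it offers.
- The arm moves only by the shell command python3 -m inch 'ROWS' [FORCE]. ROWS is JSON, a list that holds one entry, the list of rows, each a list of 7 numbers: the turn, a rotation vector about the tool's x, y, z in degrees, then the shift along the tool's x, y, z in cm, then the closure, from -1 (fully open) to 1 (shut), so that 0 is half open. In form: [[[rx, ry, rz, tx, ty, tz, jaw], ...]]. A call has 1 to 20 rows; each row shifts and turns the commanded pose from where the row before left it, along the tool's axes as they then stand; what a row does not reach is not made up. A row lasts 1/10 s, in which the tool goes at most 50 mm and 8.59 degrees, less where a joint would pass 70% of its speed; a pose out of reach is approached as far as the arm can. A call is refused whole if a number of a shift passes 5 or a number of a turn 8.59, either way. A call with a gripper value outside its range is refused whole. The fingers move at their own pace and stop on an object; FORCE is the grip in N (left out, the last holds). Time passes only in rows, so rows that do not move let the fingers close. It gives the time, the measured TCP pose, the force, the opening and the grip force at its end, in the units of the state.
- status.sense(): the state, without advancing time (a new reading comes with each control period).
- imaging.read_camera(name): name is "scene" or "top" or "wrist"; returns a dict with "color" (384x512x3 uint8, red, green, blue), "camera_matrix" (3x3 intrinsics, pixels), "world_from_camera" (4x4, takes a point from camera to world coordinates). Camera axes: x right, y down, z forward; pixel columns grow to the right and rows downward; lengths in m; the calibration is good to about 2 mm. A picture is of the moment at which its call begins. There is no depth.
- workorder.hand_in(): hands the job in; it is judged then, once.
The state is a dict: "time_s": time; "q": joint angles; "qd": joint speeds; "tau": joint torques, N m; "eef_pos": TCP position; "tool_rot": TCP orientation; "force": force on the tool from outside, world axes, zero at the start; "ft_torque": the same for the moment, N m; "width": finger opening in m; "grasp_force": force on a finger pad.
Only numpy, scipy, OpenCV 4.12 (cv2) and the standard library are available. Lean on these libraries where they do the work, as an engineer would, in place of code of your own. Each camera call takes 0.05 s, during which the arm holds its last target. There are 200 camera calls.

### The job

The ear defenders have been left standing on the plywood disc of the indexing table: hang them by their headband over the arm of the steel hanger, then take the index pin by its black knob, pull it fully up out of its hole and keep holding it there so that I can turn the disc to the next hole. Finish while holding the pin fully out; do not turn the disc yourself, do not drop the ear defenders or knock them over, and leave the tape, the snips and the drill where they are.

Things in the scene. Friction and masses are not known exactly. Their poses are not given: they have to be found in the camera images.
- ear_defenders: Black ear defenders, 0.17-0.34 kg, rigid, 72 x 174 x 170 mm high, standing on their two cups on the plywood disc, headband arching over. Origin: centre of the underside; z up; loop in the y-z plane, symmetric both ways round. Cups at +y and -y, each 72 x 47 x 90 mm high; between them a 74 mm gap, open along x and free up to the headband.
- headband_crown (a point): Underside of the padded top of the headband, (0, 0, 156 mm) in the ear defenders' frame, same axes. The padded grey strip is 26 mm wide (x), 14 mm thick (its top is 14 mm above this point) and flat for 28 mm along y. Grip it from above across the 26 mm, fingertips no lower than this point: when hung, it rests on the bar's flat top, and the bar runs along x right beneath.
- hanger: Fixed steel hanger of 30 x 20 mm box section: 110 mm square foot, an upright, and at its top a level bar (30 mm wide, 20 mm high) running along the hanger's own -x to a free end. Origin: bench level on the upright's axis. Bar axis 205 mm above the bench (flat top at 215 mm) at y = 0, free end at x = -204 mm; nothing is higher. The bar goes between the cups; slide them on from the free end.
- bar_tip (a point): Centre of the free end of the hanger's bar, on the bar's axis, 205 mm above the bench, 10 mm below the bar's flat top. Axes as the hanger: from here the bar runs along +x to the upright, 204 mm away. A black plastic plug closes this end.
- index_table: Fixed indexing table: grey base 220 mm square, steel index plate (radius 140 mm, top at 55 mm) with 12 holes, on it a plywood disc (radius 100 mm, top at 73 mm) with a nut in the middle (to 83 mm). Origin: bench level, on the plate's axis; z up. A dark bracket at -y has an arm over the plate's rim (44 mm wide, top at 95 mm) that carries the index plunger, its axis at (0, -122 mm).
- pin_knob (a point): Middle of the plunger's black pull knob, 123 mm above the bench when seated; rises with the pin. Round, 31 mm across from 9 mm below this point to 9 mm above, domed to 14 mm above, with an 18 mm neck below; 20 mm below it (seated) is the top of a collar 26 mm across and 8 mm high on the bracket's arm. Free all round; grip from above in any direction.
- index_pin (a joint): Lift of the index pin (m): 0 seated, 8 mm deep in its hole in the plate; 0.012 at its upper stop, fully out. Slides straight up (z) against a spring, about 7 N at 0 and 15 N at the stop; it snaps back when let go and has no lock-out.
- index_plate (a joint): Turn of the index plate with the plywood disc about the upright axis (rad), 0 at the start; locked while the pin is seated, turns against light friction when it is out.
- tape_roll: Roll of masking tape lying flat, 110 mm across, 48 mm high; origin at the centre of its underside. To be left alone.
- tin_snips: Tin snips with blue handles lying flat, 260 mm long in x, 82 mm wide, 14 mm high; origin near the pivot, on the bench. To be left alone.
- cordless_drill: Cordless drill standing on its battery, 76 mm wide and 190 mm high, its body and bit running along x from -65 to 172 mm; origin at the centre of the battery's underside. To be left alone.

How it is judged:
By the outcome, as a careful person would: the job done as asked, in the order asked, and still so for the second after the job is handed in, while the arm keeps its last pose, push and grip.
It also fails if it takes over 64 s, if anything falls off the work surface, if the arm or the gripper's body presses on something with over 40 N, if the wrist force passes 120 N, or if a joint passes its speed limit or range.

## Working session

There is one attempt and no reset: what is moved stays moved. The work goes in short steps, Python scripts to look and compute and a shell command to move; the robot and the scene stay as the last step left them, time stands still between calls to the robot, and variables do not carry over. Pictures are saved under pics/ and viewed, at most 10 in all, crops included, and the job is handed in when it is done.

```bash
mkdir -p pics
python3 - <<'E'
from cell import status, imaging
import cv2, numpy as np
s=status.sense(); print({k:np.round(v,3).tolist() for k,v in s.items()})
for n in("scene","top"):
    r=imaging.read_camera(n); cv2.imwrite(f"pics/{n}0.png",cv2.resize(r["color"][:,:,::-1],None,fx=1.5,fy=1.5,interpolation=cv2.INTER_CUBIC))
    np.savez(f"{n}0.npz",c=r["color"],K=r["camera_matrix"],T=r["world_from_camera"]); print(n,np.round(r["camera_matrix"],1).tolist(),np.round(r["world_from_camera"],3).tolist())
E
```

```text
{'time_s': 0.0, 'q': [-1.19, 0.308, 1.508, -0.0, 1.328, -0.073], 'qd': [-0.002, -0.0, -0.001, 0.001, -0.001, -0.0], 'tau': [0.003, -45.754, -25.192, 0.0, 0.013, 0.0], 'eef_pos': [0.252, -0.516, 0.23], 'tool_rot': [0.974, 0.225, -0.0, -0.001], 'force': [-0.109, -0.073, 0.046], 'ft_torque': [0.038, 0.048, 0.023], 'grasp_force': 0.0, 'width': 0.085}
scene [[423.9, 0.0, 254.9], [0.0, 423.9, 190.3], [0.0, 0.0, 1.0]] [[0.419, 0.693, -0.586, 1.379], [0.908, -0.317, 0.273, -0.259], [0.003, -0.647, -0.763, 1.227], [0.0, 0.0, 0.0, 1.0]]
top [[381.8, 0.0, 258.3], [0.0, 381.8, 189.1], [0.0, 0.0, 1.0]] [[-0.002, -0.978, 0.208, 0.302], [-1.0, 0.001, -0.004, 0.123], [0.004, -0.208, -0.978, 1.464], [0.0, 0.0, 0.0, 1.0]]
```

View pics/scene0.png

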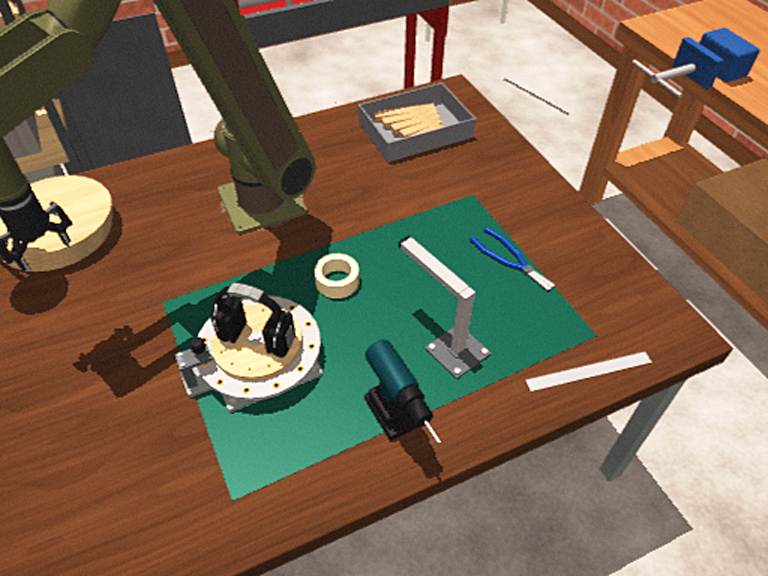

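View pics/top0.png

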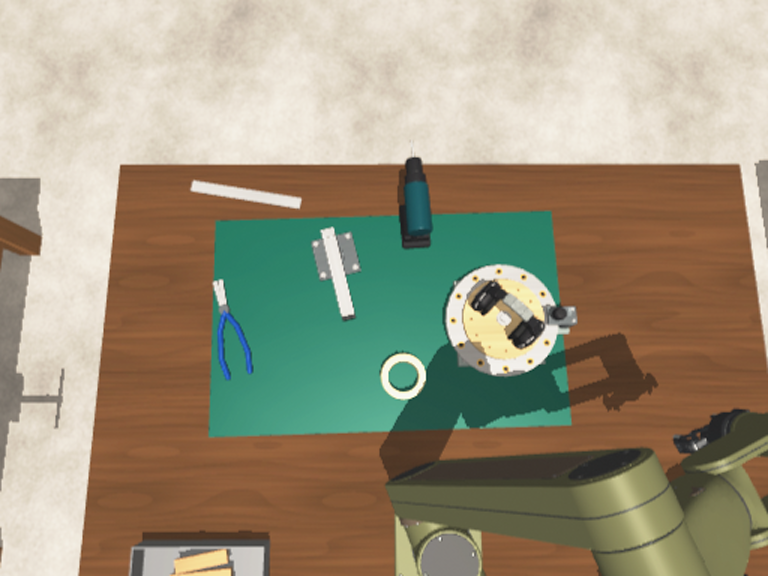

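The scene view shows the table at about (255,340), the ear defenders on it, the knob at (198,345), and the hanger's bar from its tip (405,242) to the upright (468,292). In the top view the ear defenders are at about (507,313), the knob at (561,312) and the bar tip at (347,318). I'll enlarge both for measuring.

Run:
```python
import cv2, numpy as np
for n,(c0,c1,r0,r1) in dict(top=(200,395,145,260),scene=(110,325,150,265)).items():
    c=np.load(f"{n}0.npz")["c"][r0:r1,c0:c1,::-1]; k=800//(c1-c0)if n=="top" else 3.7
    cv2.imwrite(f"pics/{n}1.png",cv2.resize(c,None,fx=k,fy=k,interpolation=cv2.INTER_CUBIC)); print(n,k)
```

```text
top 4
scene 3.7
```

View pics/top1.png

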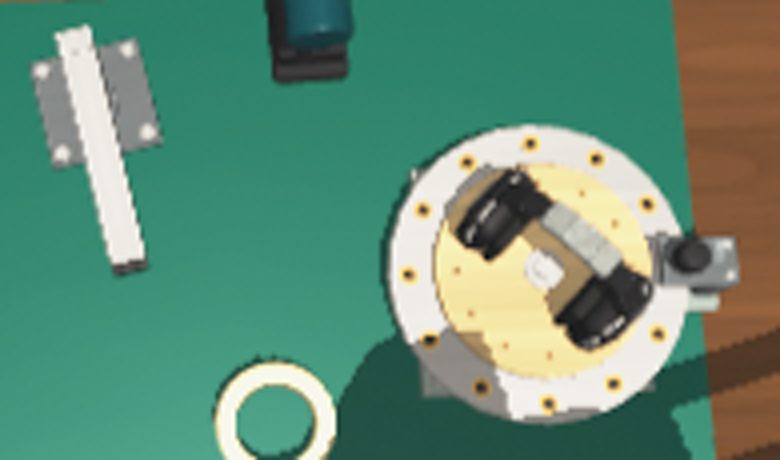

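View pics/scene1.png

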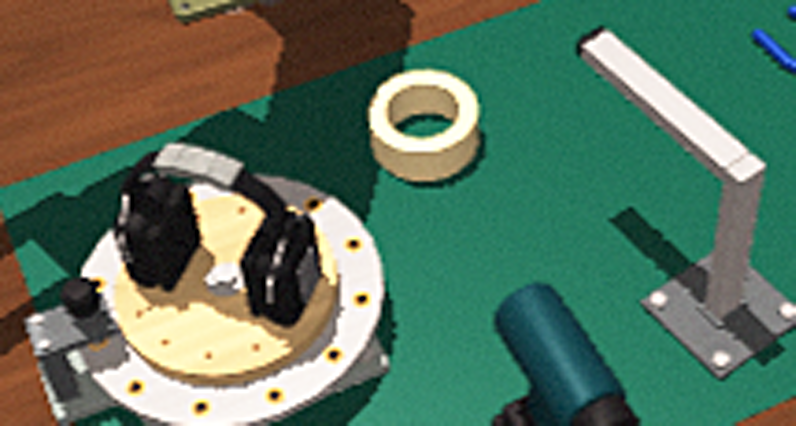

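Top crop: headband pad centre ≈(580,241), cups at (500,215) and (603,310), knob ≈(690,252), nut (544,268), bar tip top edge ≈(130,265), far end ≈(73,30). Scene crop: pad ≈(200,164), knob ≈(80,293), bar tip ≈(592,40), far top end ≈(748,168).

```bash
cat > h.py <<'E'
import numpy as np
def ray(n,u,v,f=None):
    d=np.load(f or n+"0.npz"); T=d["T"]; r=T[:3,:3]@np.linalg.solve(d["K"],[u,v,1]); return T[:3,3],r
def atz(n,u,v,z,f=None):
    o,r=ray(n,u,v,f); return o+r*(z-o[2])/r[2]
def tri(*rs):
    A=sum(np.eye(3)-np.outer(r,r)/(r@r) for o,r in rs); b=sum((np.eye(3)-np.outer(r,r)/(r@r))@o for o,r in rs); return np.linalg.solve(A,b)
t=lambda u,v:(200+(u+.5)/4-.5,145+(v+.5)/4-.5)
s=lambda u,v:(110+(u+.5)/3.7-.5,150+(v+.5)/3.7-.5)
E
python3 - <<'E'
from h import *
np.set_printoptions(precision=4,suppress=True)
P=dict(pad=((580,241),(200,164),.243),knob=((690,250),(80,291),.132),tip=((130,265),(592,40),.215),far=((73,30),(748,168),.215),nut=((544,262),(225,275),.083))
for k,(a,b,z) in P.items(): print(k,atz("top",*t(*a),z),atz("scene",*s(*b),z),"tri",tri(ray("top",*t(*a)),ray("scene",*s(*b))))
for k,L,z in(("padcorners",[(560,205),(540,232),(602,277),(620,250)],.238),("bar",[(113,266),(145,260),(90,28),(55,34)],.215),("plugbot",[(115,273),(147,267)],.195),("tabledisc",[(388,272),(690,272),(538,125),(538,422)],.055)):
    p=np.array([atz("top",*t(*a),z) for a in L]); print(k,p[:,:2].tolist(),p.mean(0))
p=np.array([atz("scene",*s(*a),.243) for a in[(172,143),(243,162),(232,185),(155,165)]]);print(p,p.mean(0))
E
```

```text
pad [ 0.5091 -0.1627  0.243 ] [ 0.5208 -0.1638  0.243 ] tri [ 0.5112 -0.1639  0.2327]
knob [ 0.5198 -0.2855  0.132 ] [ 0.5173 -0.2867  0.132 ] tri [ 0.5193 -0.2858  0.1341]
tip [0.4942 0.2037 0.215 ] [0.5027 0.2018 0.215 ] tri [0.4956 0.2048 0.207 ]
far [0.6967 0.2548 0.215 ] [0.6917 0.2551 0.215 ] tri [0.6949 0.2536 0.2195]
nut [ 0.5169 -0.1662  0.083 ] [ 0.5155 -0.1657  0.083 ] tri [ 0.5166 -0.1658  0.0845]
padcorners [[0.5398420637943848, -0.1488970162415241], [0.5174424840867378, -0.13154954178018394], [0.480405150332319, -0.1802177005786373], [0.5025305660723018, -0.19601649741547658]] [ 0.5101 -0.1642  0.238 ]
bar [[0.4933329012086905, 0.2176814824001487], [0.49831312857558774, 0.19132675281184452], [0.698486740624417, 0.24037180212803455], [0.6931545626788936, 0.2701020614900606]] [0.5958 0.2299 0.215 ]
plugbot [[0.49047544498461526, 0.2174397769081194], [0.49552517554688047, 0.19068692984933444]] [0.493  0.2041 0.195 ]
tabledisc [[0.5119762106710907, -0.02621215653996975], [0.5116877609542723, -0.30778311809077963], [0.6528773666990022, -0.17207637275764073], [0.37367980878268864, -0.16006029188654222]] [ 0.5126 -0.1665  0.055 ]
[[ 0.4894 -0.1782  0.243 ]
 [ 0.5333 -0.1312  0.243 ]
 [ 0.5528 -0.1468  0.243 ]
 [ 0.5065 -0.1974  0.243 ]] [ 0.5205 -0.1634  0.243 ]
```

```bash
python3 -m inch '[[[0,0,-7.8,0,0,-1.5,-1],[0,0,-7.8,0,0,-1.5,-1],[0,0,-7.9,0,0,-1.5,-1],[0,0,0,3.63,-0.26,-0.5,-1],[0,0,0,3.63,-0.26,-0.5,-1],[0,0,0,3.63,-0.26,-0.5,-1],[0,0,0,3.63,-0.26,-0.5,-1],[0,0,0,3.63,-0.26,-0.5,-1],[0,0,0,3.63,-0.26,0,-1],[0,0,0,3.63,-0.26,0,-1],[0,0,0,3.63,-0.26,0,-1],[0,0,0,3.63,-0.26,0,-1],[0,0,0,3.63,-0.26,0,-1],[0,0,0,3.63,-0.26,0,-1],[0,0,0,3.63,-0.26,0,-1],[0,0,0,0,0,0,-1],[0,0,0,0,0,0,-1]]]'
python3 - <<'E'
from cell import imaging
import cv2,numpy as np
r=imaging.read_camera("wrist"); cv2.imwrite("pics/w1.png",cv2.resize(r["color"][:,:,::-1],None,fx=1.5,fy=1.5)); np.savez("wrist0.npz",c=r["color"],K=r["camera_matrix"],T=r["world_from_camera"]); print(np.round(r["world_from_camera"],3))
E
```

```text
time_s: 1.8
eef_pos: [0.5111, -0.1647, 0.3007]
tool_rot: [0.908, 0.42, -0.001, -0.0]
force: [-0.3, -0.6, 0.3]
width: 0.0857
grasp_force: 0.0
[[ 0.762 -0.625 -0.17   0.555]
 [-0.648 -0.736 -0.199 -0.114]
 [-0.001  0.262 -0.965  0.443]
 [ 0.     0.     0.     1.   ]]
```

View pics/w1.png

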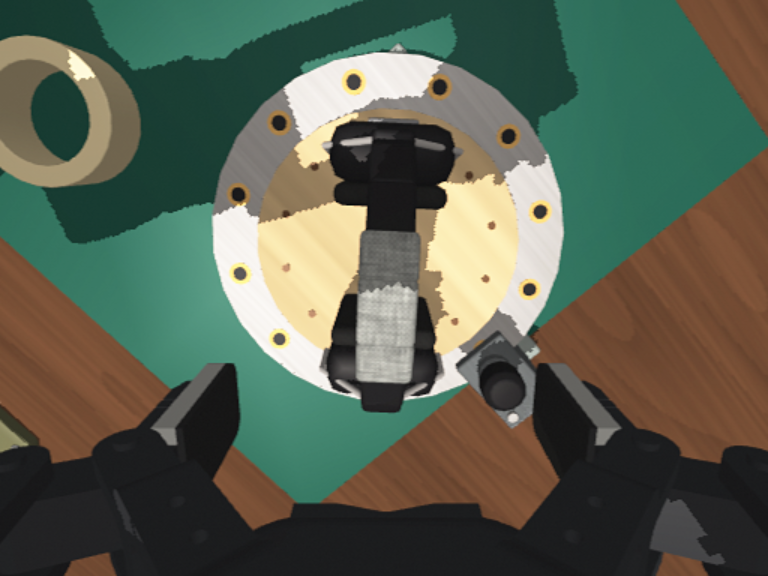

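The wrist view shows the headband pad upright in the picture, corners (361,231), (420,233), (413,383), (356,380), and the knob at about (501,388).

Run:
```python
from h import *
np.set_printoptions(precision=4,suppress=True)
w=lambda u,v:((u+.5)/1.5-.5,(v+.5)/1.5-.5)
p=np.array([atz("wrist",*w(*a),.236)[:2] for a in[(361,231),(420,233),(413,383),(356,380)]]);print(p,p.mean(0))
d=p[0]+p[1]-p[2]-p[3];print(np.degrees(np.arctan2(d[1],d[0])),np.linalg.norm(d)/2)
print(atz("wrist",*w(503,385),.132),tri(ray("wrist",*w(503,386)),ray("top",*t(690,250)),ray("scene",*s(80,291))))
p2=[np.array(atz("wrist",*w(*a),.073)[:2]) for a in[(392,125),(382,390)]]; print(p2)
```

```text
[[ 0.5265 -0.1305]
 [ 0.5449 -0.1473]
 [ 0.4985 -0.1989]
 [ 0.4795 -0.1808]] [ 0.5123 -0.1644]
47.49338222945754 0.06912910952215476
[ 0.5169 -0.283   0.132 ] [ 0.5179 -0.2853  0.1322]
[array([ 0.5713, -0.1005]), array([ 0.4309, -0.254 ])]
```

```bash
python3 -m inch '[[[0,0,1.7,0.1,0,1.5,-1],[0,0,0,0,0,1.5,-1],[0,0,0,0,0,1.5,-1],[0,0,0,0,0,1.5,-1],[0,0,0,0,0,0.9,-1],[0,0,0,0,0,0,-1],[0,0,0,0,0,0,0],[0,0,0,0,0,0,0.5],[0,0,0,0,0,0,1],[0,0,0,0,0,0,1],[0,0,0,0,0,0,1],[0,0,0,0,0,0,1],[0,0,0,0,0,0,1],[0,0,0,0,0,0,1],[0,0,0,0,0,0,1]]]' 60
```

```text
time_s: 3.35
eef_pos: [0.5122, -0.1645, 0.2331]
tool_rot: [0.914, 0.405, 0.0, 0.0]
force: [-0.7, 1.2, 6.0]
width: 0.0242
grasp_force: 60.2
```

```bash
python3 -m inch '[[[0,0,0,0,0,-0.5,1],[0,0,0,0,0,-1,1],[0,0,0,0,0,-1.5,1],[0,0,0,0,0,-2,1],[0,0,0,0,0,-2,1],[0,0,0,0,0,-1,1],[0,0,0,0,0,0,1],[0,0,0,0,0,0,1]]]'
python3 - <<'E'
from cell import imaging
import cv2,numpy as np
r=imaging.read_camera("scene"); cv2.imwrite("pics/s2.png",cv2.resize(r["color"][100:300,80:330,::-1],None,fx=3,fy=3))
E
```

```text
time_s: 4.15
eef_pos: [0.5115, -0.1644, 0.3117]
tool_rot: [0.914, 0.405, -0.0, -0.0]
force: [-0.3, 0.5, -3.0]
width: 0.0243
grasp_force: 59.2
```

View pics/s2.png

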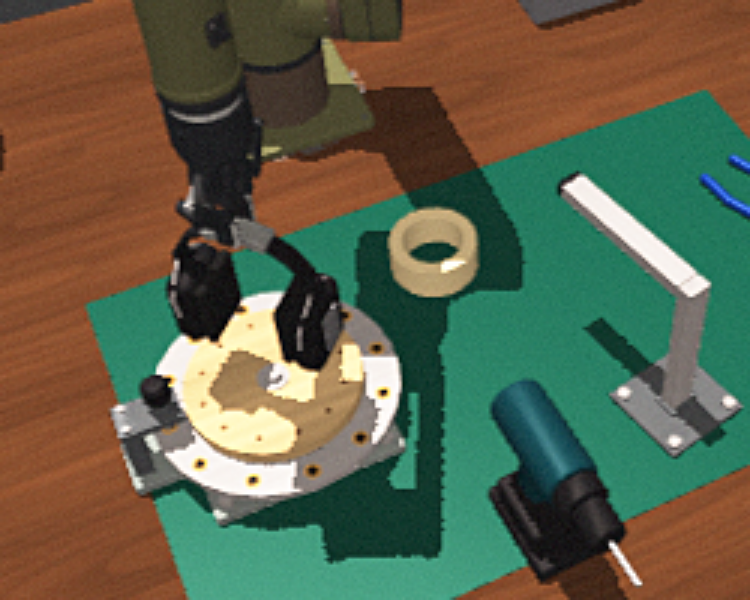

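The ear defenders are held level, clear of the disc. The knob is at (157,390) and the bar tip at (570,187), with nothing high between. Next I turn them to the bar's direction and move in front of its tip.

```bash
python3 -m inch '[[[0,0,-4,0,0,0,1],[0,0,-7,0,0,0,1],[0,0,-7,0,0,0,1],[0,0,-7,0,0,0,1],[0,0,-7,0,0,0,1],[0,0,-7,0,0,0,1],[0,0,-7,0,0,0,1],[0,0,-7,0,0,0,1],[0,0,-3.4,0,0,0,1],[0,0,0,0,0,0,1]]]'
python3 -m inch '[[[0,0,0,1,0,0,1],[0,0,0,2,0,0,1],[0,0,0,3,0,0,1],[0,0,0,3,0,0,1],[0,0,0,3,0,0,1],[0,0,0,3,0,0,1],[0,0,0,3,0,0,1],[0,0,0,3,0,0,1],[0,0,0,3,0,0,1],[0,0,0,3,0,0,1],[0,0,0,3,0,0,1],[0,0,0,3,0,0,1],[0,0,0,2,0,0,1],[0,0,0,1.1,0,0,1],[0,0,0,0,0,0,1],[0,0,0,0,0,0,1]]]'
python3 - <<'E'
from cell import imaging
import cv2,numpy as np
r=imaging.read_camera("wrist"); cv2.imwrite("pics/w3.png",cv2.resize(r["color"][:,:,::-1],None,fx=1.5,fy=1.5)); np.savez("wrist1.npz",c=r["color"],K=r["camera_matrix"],T=r["world_from_camera"])
E
```

```text
time_s: 5.2
eef_pos: [0.5112, -0.1643, 0.3109]
tool_rot: [0.614, 0.789, -0.0, -0.001]
force: [1.2, 0.5, -3.0]
width: 0.0245
grasp_force: 59.2
time_s: 6.8
eef_pos: [0.4232, 0.185, 0.3122]
tool_rot: [0.614, 0.789, -0.0, 0.0]
force: [-0.1, 0.4, -2.9]
width: 0.0243
grasp_force: 59.2
```

View pics/w3.png

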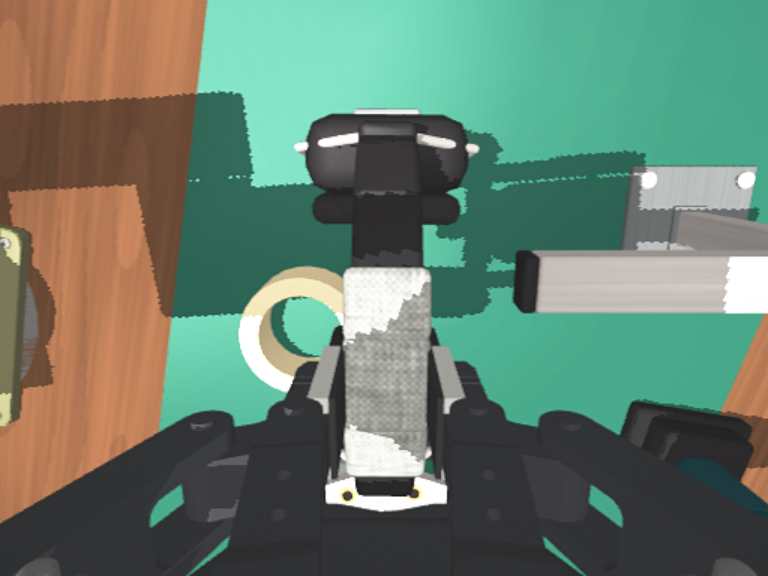

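The bar runs level in the picture: its top face spans rows 252–312 and its black end plug is at about column 516–537. So the bar lines up with the tool.

Run:
```python
from h import *
np.set_printoptions(precision=4,suppress=True)
w=lambda u,v:((u+.5)/1.5-.5,(v+.5)/1.5-.5)
f="wrist1.npz"
L=[(537,252),(537,312.5),(760,250.5),(760,313)]
p=np.array([atz("w",*w(*a),.215,f)[:2] for a in L]); print(p)
a=p[:2].mean(0);b=p[2:].mean(0);d=(b-a)/np.linalg.norm(b-a);print("tip",a,"dir",np.degrees(np.arctan2(d[1],d[0])),"width",np.linalg.norm(p[1]-p[0]))
c=np.array([.4232,.185]);n=np.array([-d[1],d[0]]);print("along",(c-a)@d,"lateral of ears to bar axis",(c-a)@n,"phi",np.degrees(2*np.arctan2(.789,.614)))
```

```text
[[0.4912 0.2232]
 [0.5014 0.1934]
 [0.5978 0.251 ]
 [0.6121 0.2211]]
tip [0.4963 0.2083] dir 14.341831505352856 width 0.03151974605787034
along -0.07661780685645553 lateral of ears to bar axis -0.004448135829323907 phi 104.21987437960539
```

```bash
python3 -m inch '[[[0,0,0,0.1,0,1,1],[0,0,0,0.15,0,2,1],[0,0,0,0,0,2,1],[0,0,0,0,0,1.6,1],[0,0,0,0,0,1,1],[0,0,0,0,0,0,1],[0,0,0,0,0.7,0,1],[0,0,0,0,1.5,0,1],[0,0,0,0,2,0,1],[0,0,0,0,2,0,1],[0,0,0,0,2,0,1],[0,0,0,0,2,0,1],[0,0,0,0,2,0,1],[0,0,0,0,2,0,1],[0,0,0,0,2,0,1],[0,0,0,0,1,0,1],[0,0,0,0,0.5,0,1],[0,0,0,0,0,0,1]]]'
python3 -m inch '[[[0,0,0,0,0,0.5,1],[0,0,0,0,0,0.4,1],[0,0,0,0,0,0.3,1],[0,0,0,0,0,0.2,1],[0,0,0,0,0,0,1],[0,0,0,0,0,0,1]]]'
```

```text
time_s: 8.65
eef_pos: [0.595, 0.2314, 0.2362]
tool_rot: [0.614, 0.789, 0.0, 0.0]
force: [-0.3, 1.0, -3.6]
width: 0.0243
grasp_force: 59.3
time_s: 9.25
eef_pos: [0.5942, 0.2313, 0.2224]
tool_rot: [0.614, 0.789, 0.0, 0.0]
force: [1.4, -0.9, -4.1]
width: 0.0243
grasp_force: 59.3
```

Still about 3 mm clear by my reckoning; I'll go down in 1 mm steps.

```bash
for i in 1 2; do python3 -m inch '[[[0,0,0,0,0,0.1,1],[0,0,0,0,0,0,1]]]'; done; python3 -m inch '[[[0,0,0,0,0,0.1,1],[0,0,0,0,0,0,1]]]'
```

```text
time_s: 9.45
eef_pos: [0.5943, 0.2313, 0.2214]
tool_rot: [0.614, 0.789, 0.0, 0.0]
force: [-0.1, -0.6, -3.1]
width: 0.0238
grasp_force: 59.3
time_s: 9.65
eef_pos: [0.5942, 0.2312, 0.2202]
tool_rot: [0.614, 0.789, -0.0, -0.0]
force: [0.1, -0.1, -3.4]
width: 0.0242
grasp_force: 59.3
time_s: 9.85
eef_pos: [0.5944, 0.2313, 0.2198]
tool_rot: [0.614, 0.789, 0.0, 0.0]
force: [-1.1, -0.5, -1.0]
width: 0.0242
grasp_force: 59.7
```

```bash
python3 -m inch '[[[0,0,0,0,0,0.05,1],[0,0,0,0,0,0,1]]]'; python3 -m inch '[[[0,0,0,0,0,0,0.3],[0,0,0,0,0,0,0.1],[0,0,0,0,0,0,-0.2],[0,0,0,0,0,0,-0.5],[0,0,0,0,0,0,-0.8],[0,0,0,0,0,0,-1],[0,0,0,0,0,0,-1],[0,0,0,0,0,0,-1]]]'
python3 -m inch '[[[0,0,0,0,0,-1,-1],[0,0,0,0,0,-2,-1],[0,0,0,0,0,-3,-1],[0,0,0,0,0,-3,-1],[0,0,0,0,0,0,-1]]]'
python3 - <<'E'
from cell import imaging
import cv2,numpy as np
a=imaging.read_camera("scene")["color"][130:290,180:330,::-1];b=imaging.read_camera("top")["color"][120:280,180:330,::-1]
cv2.imwrite("pics/c4.png",cv2.resize(np.hstack([a,b]),None,fx=2.6,fy=2.6,interpolation=cv2.INTER_CUBIC))
E
```

```text
time_s: 10.05
eef_pos: [0.5944, 0.2313, 0.2197]
tool_rot: [0.614, 0.789, 0.0, 0.0]
force: [-1.7, -0.3, 3.6]
width: 0.0243
grasp_force: 60.1
time_s: 10.85
eef_pos: [0.5943, 0.2313, 0.2188]
tool_rot: [0.614, 0.789, 0.0, -0.0]
force: [-0.3, -0.8, 0.5]
width: 0.0852
grasp_force: 0.0
time_s: 11.35
eef_pos: [0.597, 0.2321, 0.3151]
tool_rot: [0.614, 0.789, 0.004, 0.003]
force: [0.1, -0.3, 1.2]
width: 0.0852
grasp_force: 0.0
```

View pics/c4.png

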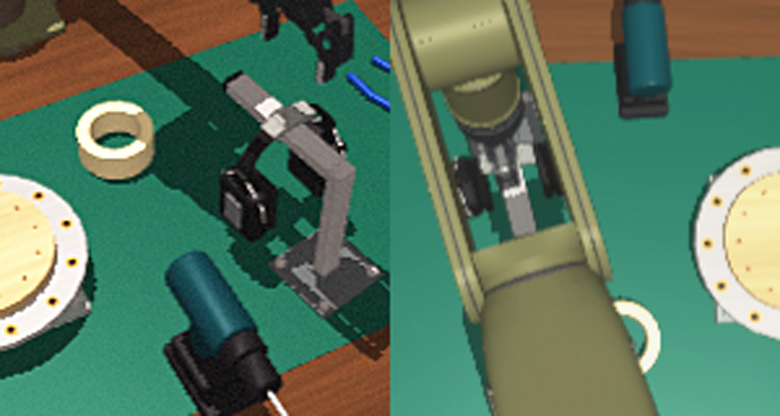

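Left half: the headband sits over the bar at about (290,120) with a cup hanging on each side. Right half: the cups lie either side of the bar. Now over to the knob.

```bash
python3 -m inch '[[[0,0,3.2,0,0,0,-1],[0,0,8,0,0,0,-1],[0,0,8,0,0,0,-1],[0,0,8,0,0,0,-1],[0,0,8,0,0,0,-1],[0,0,8,0,0,0,-1],[0,0,0,0,0,0,-1]]]'
python3 -m inch '[[[0,0,0,-1.75,0.65,0,-1],[0,0,0,-3.5,1.31,0,-1],[0,0,0,-3.5,1.31,0,-1],[0,0,0,-3.5,1.31,0,-1],[0,0,0,-3.5,1.31,0,-1],[0,0,0,-3.5,1.31,0,-1],[0,0,0,-3.5,1.31,0,-1],[0,0,0,-3.5,1.31,0,-1],[0,0,0,-3.5,1.31,1.5,-1],[0,0,0,-3.5,1.31,1.5,-1],[0,0,0,-3.5,1.31,1.5,-1],[0,0,0,-3.5,1.31,1.5,-1],[0,0,0,-3.5,1.31,1.5,-1],[0,0,0,-3.5,1.31,1.5,-1],[0,0,0,-1.75,0.65,1.5,-1],[0,0,0,0,0,0,-1],[0,0,0,0,0,0,-1]]]'
python3 - <<'E'
from cell import imaging
import cv2,numpy as np
r=imaging.read_camera("wrist"); cv2.imwrite("pics/w5.png",cv2.resize(r["color"][:,:,::-1],None,fx=1.5,fy=1.5)); np.savez("wrist2.npz",c=r["color"],K=r["camera_matrix"],T=r["world_from_camera"])
E
```

```text
time_s: 12.15
eef_pos: [0.5935, 0.231, 0.3072]
tool_rot: [0.862, 0.507, -0.002, -0.0]
force: [-0.5, 0.3, -0.6]
width: 0.0854
grasp_force: 0.0
time_s: 13.85
eef_pos: [0.5162, -0.2858, 0.2031]
tool_rot: [0.862, 0.507, -0.0, -0.001]
force: [-0.1, 0.3, -0.3]
width: 0.0855
grasp_force: 0.0
```

View pics/w5.png

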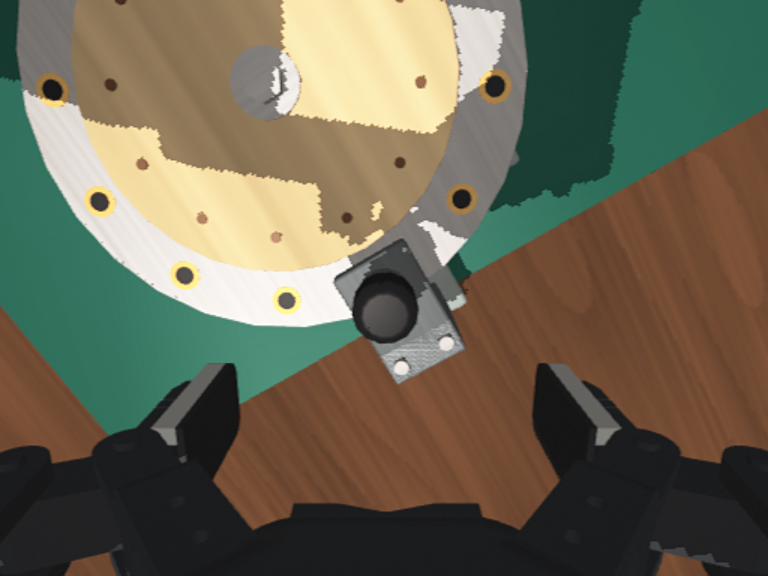

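The knob is at about (385,312), in line with the middle of the jaws (columns 238–535, middle 387).

Run:
```python
from h import *
np.set_printoptions(precision=4,suppress=True)
w=lambda u,v:((u+.5)/1.5-.5,(v+.5)/1.5-.5)
print(atz("w",*w(385,311),.130,"wrist2.npz"), np.degrees(2*np.arctan2(.507,.862)))
```

```text
[ 0.5149 -0.2875  0.13  ] 60.92528008638843
```

```bash
python3 -m inch '[[[0,0,0,0,0,2,-1],[0,0,0,0,0,3,-1],[0,0,0,0,0,2,-1],[0,0,0,0,0,1.5,-1],[0,0,0,0,0,0.9,-1],[0,0,0,0,0,0,-1],[0,0,0,0,0,0,0],[0,0,0,0,0,0,0.2],[0,0,0,0,0,0,0.4],[0,0,0,0,0,0,1],[0,0,0,0,0,0,1],[0,0,0,0,0,0,1],[0,0,0,0,0,0,1],[0,0,0,0,0,0,1]]]' 20
```

```text
time_s: 15.3
eef_pos: [0.5157, -0.2855, 0.1106]
tool_rot: [0.862, 0.507, -0.001, -0.001]
force: [-4.0, 2.3, 5.0]
width: 0.0301
grasp_force: 20.6
```

```bash
python3 -m inch '[[[0,0,0,0,-0.03,0,1],[0,0,0,0,0,0,1],[0,0,0,0,0,0,1],[0,0,0,0,0,-0.2,1],[0,0,0,0,0,-0.2,1],[0,0,0,0,0,-0.2,1],[0,0,0,0,0,-0.2,1],[0,0,0,0,0,-0.2,1],[0,0,0,0,0,0,1],[0,0,0,0,0,0,1]]]' 100; python3 -m inch '[[[0,0,0,0,0,-0.1,1],[0,0,0,0,0,0,1],[0,0,0,0,0,0,1]]]';  python3 -m inch '[[[0,0,0,0,0,-0.1,1],[0,0,0,0,0,0,1],[0,0,0,0,0,0,1]]]'
```

```text
time_s: 16.3
eef_pos: [0.5157, -0.2854, 0.119]
tool_rot: [0.862, 0.508, -0.001, -0.001]
force: [-3.5, 0.5, -12.9]
width: 0.0275
grasp_force: 99.3
time_s: 16.6
eef_pos: [0.5157, -0.2854, 0.1203]
tool_rot: [0.862, 0.508, -0.001, -0.001]
force: [-3.3, 1.7, -13.4]
width: 0.0275
grasp_force: 99.3
time_s: 16.9
eef_pos: [0.5158, -0.2854, 0.1214]
tool_rot: [0.862, 0.508, -0.001, -0.001]
force: [-4.1, 1.6, -13.9]
width: 0.028
grasp_force: 99.4
```

```bash
for i in 1; do python3 -m inch '[[[0,0,0,0,0,-0.1,1],[0,0,0,0,0,0,1],[0,0,0,0,0,0,1]]]'; python3 -m inch '[[[0,0,0,0,0,-0.08,1],[0,0,0,0,0,0,1],[0,0,0,0,0,0,1]]]'; done
```

```text
time_s: 17.2
eef_pos: [0.5158, -0.2854, 0.1224]
tool_rot: [0.862, 0.508, -0.001, -0.001]
force: [-4.8, 2.0, -14.3]
width: 0.0274
grasp_force: 99.4
time_s: 17.5
eef_pos: [0.5157, -0.2854, 0.1231]
tool_rot: [0.862, 0.508, -0.001, -0.001]
force: [-4.8, 2.1, -14.2]
width: 0.0272
grasp_force: 99.6
```

```bash
python3 -m inch '[[[0,0,0,0,0,-0.08,1],[0,0,0,0,0,0,1],[0,0,0,0,0,0,1]]]'; python3 -m inch '[[[0,0,0,0,0,-0.05,1],[0,0,0,0,0,0,1],[0,0,0,0,0,0,1]]]'
```

```text
time_s: 17.8
eef_pos: [0.5158, -0.2854, 0.1233]
tool_rot: [0.862, 0.508, -0.001, -0.001]
force: [-3.8, 1.8, -23.4]
width: 0.0277
grasp_force: 100.3
time_s: 18.1
eef_pos: [0.5157, -0.2854, 0.1233]
tool_rot: [0.862, 0.508, -0.001, -0.001]
force: [-3.5, 0.2, -27.2]
width: 0.0276
grasp_force: 100.5
```

The force now rises with no travel, so the pin is at its stop. One last look before handing in.

```bash
python3 -m inch '[[[0,0,0,0,0,0,1],[0,0,0,0,0,0,1],[0,0,0,0,0,0,1],[0,0,0,0,0,0,1],[0,0,0,0,0,0,1]]]'
python3 - <<'E'
from cell import imaging
import cv2
cv2.imwrite("pics/s6.png",cv2.resize(imaging.read_camera("scene")["color"][120:310,90:355,::-1],None,fx=3,fy=3,interpolation=cv2.INTER_CUBIC))
E
```

```text
time_s: 18.6
eef_pos: [0.5157, -0.2854, 0.1232]
tool_rot: [0.862, 0.508, -0.001, -0.001]
force: [-3.6, 0.9, -26.4]
width: 0.0274
grasp_force: 100.5
```

View pics/s6.png

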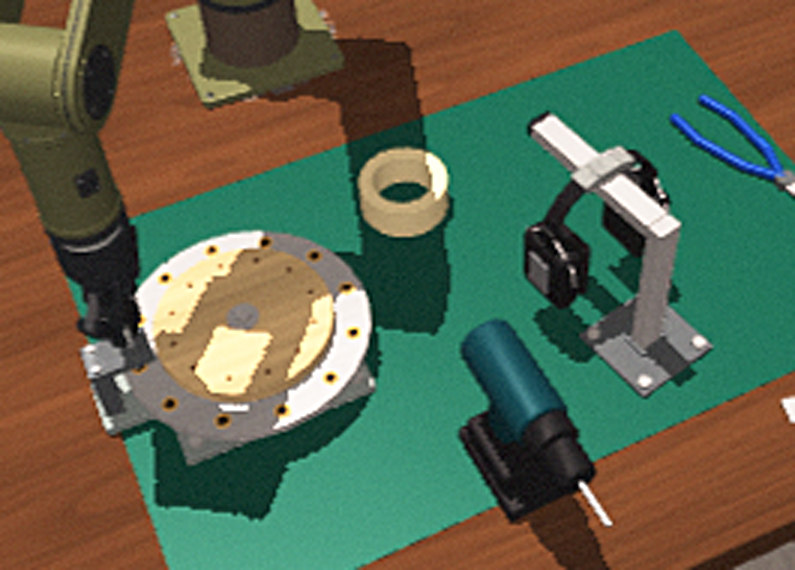

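The ear defenders hang on the bar at about (605,175). The gripper holds the knob at about (115,345), and the tape, snips and drill have not moved.

```bash
python3 -c "
from cell import workorder
print(workorder.hand_in())"
```

```text
the job is handed in; nothing more can be done
None
```

The ear defenders hang by their headband on the hanger's bar, the gripper is holding the index pin fully up at its stop, and the job was handed in at about 19 s.

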